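# Open the locked valuables box in the lounge

### The arm

A 6-joint arm with a two-finger parallel gripper is mounted at the origin on the work surface. World frame = base frame: x ahead of the robot, y to its left, z up, the work surface at z = 0. Lengths are in m, angles in rad, forces in N, time in s.
With the tool pointing down it reaches from about 0.35 to 0.875 m from the base axis. Payload 4.2 kg.
Tool frame: the origin (TCP) lies at the very end of the fingers, on their centre line; the grasp point (between the pads) lies 19 mm behind it; z points along the fingers, y is the line along which they close (so a half turn about z gives the same grasp; the last joint's range is limited). The gripper opens to 85 mm and grips with 20 to 120 N. Pads are 22 mm wide; open, the fingers measure 114 mm over their backs; the gripper's body (76 mm by 85 mm) begins 54 mm behind the grasp point. The pads swing forward as they close: fully open they stand 13 mm farther back than shut.
Start: joints at [-0.923, 0.385, 0.008, 0, -1.194, -0.259], TCP at [0.237, -0.578, 0.231] pointing down, gripper open.
Joint ranges: [-3.14, 3.14], [-1.21, 2.06], [-1.07, 1.41], [-3.16, 2.05], [-2.99, -0.16], [-3.1, 3.1]. Speed limits (rad/s): [2.79, 2.79, 3.14, 3.14, 3.14, 3.14].

### API

Orientations are given as a rotation vector (axis times angle).
In Python, from station import bot gives the robot as it stands.
- The arm moves only by the shell command python3 -m handwheel 'ROWS' [OPENING] [FORCE]. ROWS is JSON, a list that holds one entry, the list of rows, each a list of 4 numbers: the shift along the tool's x, y, z in mm, then the turn about the tool's z in degrees. In form: [[[dx, dy, dz, spin], ...]]. A call has 1 to 20 rows; each row is the pose to reach, as a shift and turn from the pose commanded when the call began, along the tool's axes at that moment; what a row does not reach only later rows make up. A row lasts 1/10 s, in which the tool goes at most 50 mm and 8.59 degrees, less where a joint would pass 70% of its speed; a pose out of reach is approached as far as the arm can. A call with a gripper value outside its range is refused whole. OPENING is the finger opening in mm, from 0 to 85.4, set as the call begins (- or left out, the last holds). The fingers move at their own pace and stop on an object; FORCE is the grip in N (left out, the last holds). Time passes only in rows, so rows that repeat a pose let the fingers close. It gives the time, the measured TCP pose, the force, the opening and the grip force at its end, in the units of the state.
- bot.get_obs(): the state, without advancing time (a new reading comes with each control period).
- bot.read_camera(name): name is "side" or "top" or "wrist"; returns the picture (400x640x3 uint8, red, green, blue); there is no depth.
- bot.camera_params(name): a dict with "fovy" (degrees; the focal length in pixels is half the picture's height over the tangent of half this angle, whatever the lens; pixels are square), "cx", "cy" (the principal point, pixels), "k1" (the pictures are not rectified: a ray, as slopes to the right and down, at radius r is drawn at 1 + k1 r^2 times it, then the intrinsics apply), "pose" (4x4, takes a point from camera to world coordinates); the wrist camera has in their place "mount" (4x4, takes a point from camera to tool coordinates, whose origin is the TCP and whose axes are the flange's). Camera axes: x right, y down, z forward; pixel columns grow to the right and rows downward; lengths in m; the calibration is good to about 2 mm. A picture is of the moment at which its call begins: read the wrist's pose just before it. camera_params takes no time and is no camera call.
- bot.job_done(): hands the job in; it is judged then, once.
Trained networks look in the newest picture that a camera, given by its name, has taken for a name from the list of things; names that differ only in an ending like _2 or _b are one class to them, and where a whole thing is asked for, a point or a joint stands for the part that bears it (a point fixed in the world has none). Each returns a list of dicts, best first, with "p" (0 to 1); they miss things now and then, are a little off and sometimes report something else, mostly with a low value. They report only what shows in the picture. A call takes as long as a camera call.
- bot.trace(thing, camera): "pixels" (400x640 bool, what is visible of it) and "point" ([column, row] in pixels, amid what is visible of it).
- bot.pinpoint(thing, camera): "point" ([column, row] in pixels: a listed point, or the origin of a listed thing).
The state is a dict: "time_s": time; "joint_pos": joint angles; "joint_velocities": joint speeds; "effort": joint torques, N m; "position": TCP position; "eef_rot": TCP orientation; "ft_force": force on the tool from outside, world axes, zero at the start; "ft_torque": the same for the moment, N m; "grip_width": opening from 0.0 (shut) to 1.0 (fully open); "gripper_force": force on a finger pad.
Only numpy, scipy, OpenCV 4.12 (cv2) and the standard library are available. Lean on these libraries where they do the work, as an engineer would, in place of code of your own. Each camera call takes 0.05 s, during which the arm holds its last target. There are 200 camera calls.

### The job

Take the red-headed key out of the wooden key block, feel it into the lock of the green steel valuables box until it is fully home, and turn it clockwise until the bolt lets go and the lid springs ajar. Leave the key in the lock and swing the lid up until it stands wide open. Do not force the key, and leave the other keys and everything else on the table where it is.

Things in the scene. Friction and masses are not known exactly. Their poses are not given: they have to be found in the camera images.
- key: The box's key, red head up in one of the block's slots, 74 mm long, 45 g. Origin: centre of the blade's tip; z up the key, y across the blade's width, x through its thickness. Blade 12 (y) x 3.6 (x) x 32 mm long, tip edges rounded at 0.5 mm radius, same either way round. Shoulder 20 (y) x 9 (x) mm from z = 32 to 40. In the block the tip is 8 mm above the table; it lifts straight out.
- key_head (a point): Grip point in the middle of the key's red plastic head, 62 mm above the blade's tip; axes as the key's. The head is 28 mm wide (y), 10 mm thick (x) and runs from z = 40 to 74 mm of the key. Pinch it across its thickness (close along x).
- key_black: Another key, with a round black head 32 mm across and the same blade and origin. To be left in the block.
- key_brass: Another key, all brass with a small square head 24 mm wide and the same blade and origin. To be left in the block.
- key_block: Pale wooden key block, fixed, 60 (x) x 170 (y) x 40 mm high, origin at the centre of its underside; three slots 36 mm deep in its top, in a row along y at -58, 0 and +58 mm. The three keys stand in them in any order, blade width along the block's y, shoulders resting on its top.
- strongbox: Green steel valuables box, fixed, 230 deep (x) x 280 wide (y) x 100 mm high, origin at the centre of its underside, front towards -x. The front 61 mm of its top is a fixed deck with the lock (axis at x = -80, y = -75 mm); the rest is the lid (hinge axis at x = +112 mm), held shut by a hidden bolt that the lock's plug carries.
- keyway (a point): Centre of the lock's brass plug at its face, level with the deck, 100 mm above the table; axes as the box's. Plug 24 mm across, in a ring 1.5 mm proud. Its slot, 13.5 x 4.9 mm, lies along the box's y but turned by an unreported angle: up to 0.4 rad anticlockwise to 0.75 clockwise. The blade enters within about 0.1 rad of it: rest the tip on the plug with a few N and try angles until it drops in.
- keyway_home (a point): On the lock's axis 32 mm below the plug's face: where the blade's tip is when the key is home, shoulder on the face. Past 24 mm deep the tip pushes a sprung tumbler (3.5 N, 7.5 N when home) that pushes the key out again if let go. Only within 1.5 mm of home can the plug turn far: press lightly while turning; once the plug is past 0.9 rad clockwise of square the key stays in by itself.
- lid (a joint): Lid angle, rad: 0 shut; grows as it opens about the far hinge; stop at 1.62. The bolt lets go when the plug is about 1.05 rad clockwise (from above) of square, so 0.3 to 1.5 rad from where it was found, plus 0.2 rad of play; plug stop at 1.65; turning takes under 0.2 N m. Then the lid springs ajar, to 0.1 to 0.4. A stiff hinge (0.4 N m) and a spring bearing its weight hold it where it is left.
- lid_bar (a point): Middle of the lid's steel bar handle: round, 10 mm in diameter, 90 mm long along the box's y, axis 30 mm above the lid and, with the lid shut, 132 mm above the table. It moves with the lid: 140 mm in front of the hinge axis and 36 mm above it in the lid's own frame. The lid's front edge is 24 mm in front of it. The bar can turn between the fingers.
- lid_hinge (a point): Point on the lid's hinge axis at the far side of the box, 96 mm above the table; the axis runs along this point's y; axes as the box's.
- glass: Empty drinking glass, 64 mm across, 145 mm high, upright; origin at its underside.
- candle: Candle in an amber jar with a wooden cap, 72 mm across, 85 mm high; origin at its underside.
- spectacles: Folded black spectacles, 45 x 138 x 38 mm, on the open magazine at the right; origin at the underside.
- remote: Black remote control, 165 x 44 x 18 mm; origin at the centre of its underside.

How it is judged:
On the way, in this order (a step that is already met when the one before it is completed fails the run):
1. the red key is fully home in the lock, the lid still shut (z of key in the frame of keyway below -0.0295 m and horizontal distance between key and keyway below 0.004 m and angle between key's own z axis and vertical below 0.12 rad and value of joint lid below 0.03 rad), for 0.1 s.
2. turned with the key, the bolt lets go and the lid springs ajar (value of joint lid above 0.06 rad and z of key in the frame of keyway below -0.027 m and horizontal distance between key and keyway below 0.004 m), for 0.1 s.
At the end, for the whole second after the job is handed in: The lid stands open at more than 1.25 rad (72 degrees) and is at rest, and the red key is still upright in the lock, its tip at least 27 mm deep and within 4 mm of the lock's axis (value of joint lid above 1.25 rad and velocity of joint lid between -0.1 and 0.1 rad/s and z of key in the frame of keyway below -0.027 m and horizontal distance between key and keyway below 0.004 m and angle between key's own z axis and vertical below 0.15 rad); the robot touches nothing.
It fails at once if the key is forced: its contact forces on the box and its lock add up to more than 35 N (contact force between key and strongbox above 35 N).
It fails at once if another key is pulled out or pushed about (distance of any of key_black, key_brass from where it was at the start of the episode above 0.012 m).
It fails at once if something else on the table is shifted by more than 20 mm or the glass tipped (distance of any of glass, candle, spectacles, remote from where it was at the start of the episode above 0.02 m or angle between glass's own z axis and vertical above 0.3 rad).
It also fails if it takes over 72 s, if anything falls off the work surface, if the arm or the gripper's body presses on something with over 40 N, if the wrist force passes 120 N, or if a joint passes its speed limit or range.

## Working session

There is one attempt and no reset: what is moved stays moved. The work goes in short steps, Python scripts to look and compute and a shell command to move; the robot and the scene stay as the last step left them, time stands still between calls to the robot, and variables do not carry over. Pictures are saved under pics/ and viewed, at most 10 in all, crops included, and the job is handed in when it is done.

```bash
ls; mkdir -p pics; cat > h.py <<'E'
import numpy as np, cv2
from scipy.spatial.transform import Rotation as R
from station import bot
def cam(n,obs=None):
    p=bot.camera_params(n)
    if 'pose' in p: T=np.array(p['pose'])
    else:
        o=obs or bot.get_obs(); T=np.eye(4);T[:3,:3]=R.from_rotvec(o['eef_rot']).as_matrix();T[:3,3]=o['position'];T=T@np.array(p['mount'])
    return p,T
def ray(n,px,obs=None):
    p,T=cam(n,obs); f=200/np.tan(np.radians(p['fovy'])/2)
    d=np.array([(px[0]-p['cx'])/f,(px[1]-p['cy'])/f]); u=d.copy()
    for _ in range(20): u=d/(1+p['k1']*(u@u))
    v=T[:3,:3]@np.array([u[0],u[1],1]); return T[:3,3],v/np.linalg.norm(v)
def atz(n,px,z,obs=None):
    c,v=ray(n,px,obs); return c+v*(z-c[2])/v[2]
def proj(n,P,obs=None):
    p,T=cam(n,obs); f=200/np.tan(np.radians(p['fovy'])/2)
    q=np.linalg.inv(T)@np.append(P,1); u=q[:2]/q[2]; u=u*(1+p['k1']*(u@u)); return u*f+[p['cx'],p['cy']]
def tri(rs):
    A=0;b=0
    for c,v in rs:
        M=np.eye(3)-np.outer(v,v);A=A+M;b=b+M@c
    return np.linalg.solve(A,b)
def shift(target,obs=None):
    o=obs or bot.get_obs(); return R.from_rotvec(o['eef_rot']).as_matrix().T@(np.array(target)-o['position'])*1000
E
python3 - <<'E'
from h import *
np.set_printoptions(precision=4,suppress=True)
o=bot.get_obs(); print(o['time_s'],o['position'],R.from_rotvec(o['eef_rot']).as_matrix(),o['ft_force'],o['ft_torque'])
for n in ['side','top','wrist']:
    im=bot.read_camera(n); cv2.imwrite(f'pics/{n}0.png',im[:,:,::-1]); p,T=cam(n); print(n,p['fovy'],p['k1'],T)
    for t in ['key_head','key','key_black','key_brass','key_block','strongbox','keyway','lid_bar','lid_hinge','glass','candle','spectacles','remote']:
        print(t,[(np.round(r['point']).tolist(),round(r['p'],2)) for r in bot.pinpoint(t,n)[:2]])
E
```

```text
pics
0.0 [ 0.2367 -0.5778  0.2302] [[-0.9254 -0.3789 -0.0009]
 [-0.3789  0.9254  0.002 ]
 [ 0.0001  0.0022 -1.    ]] [ 0.1524 -0.5109 -0.2786] [-0.0325  0.0027 -0.0008]
side 47.088136502699626 0.04595308181376865 [[-0.8089 -0.3309  0.486  -0.117 ]
 [-0.5877  0.4791 -0.652   0.7818]
 [-0.017  -0.813  -0.582   0.8399]
 [ 0.      0.      0.      1.    ]]
key_head [([228.0, 303.0], 0.7)]
key [([227.0, 326.0], 0.52)]
key_black []
key_brass [([264.0, 290.0], 0.39)]
key_block [([245.0, 308.0], 0.9)]
strongbox [([312.0, 213.0], 0.71)]
keyway [([345.0, 183.0], 0.98)]
lid_bar [([312.0, 182.0], 0.92)]
lid_hinge [([276.0, 172.0], 0.71)]
glass [([412.0, 177.0], 0.78)]
candle [([420.0, 206.0], 0.61)]
spectacles [([375.0, 158.0], 0.59)]
remote [([155.0, 275.0], 0.57), ([259.0, 291.0], 0.16)]
top 44.960730358165065 -0.1487918233741959 [[ 0.0051 -0.9915  0.1302  0.3091]
 [-0.9999 -0.0072 -0.0157 -0.0339]
 [ 0.0165 -0.1301 -0.9914  1.5195]
 [ 0.      0.      0.      1.    ]]
key_head [([184.0, 208.0], 0.47)]
key [([348.0, 202.0], 0.6), ([192.0, 213.0], 0.4)]
key_black [([209.0, 208.0], 0.48)]
key_brass [([224.0, 207.0], 0.51)]
key_block [([208.0, 209.0], 0.6)]
strongbox [([324.0, 176.0], 0.78)]
keyway []
lid_bar [([324.0, 178.0], 0.89), ([331.0, 133.0], 0.59)]
lid_hinge [([328.0, 135.0], 0.9)]
glass [([430.0, 229.0], 0.75), ([189.0, 209.0], 0.45)]
candle [([392.0, 256.0], 0.79), ([325.0, 178.0], 0.36)]
spectacles [([441.0, 184.0], 0.73)]
remote [([197.0, 126.0], 0.69)]
wrist 70.54304341826966 -0.051250505456436765 [[-0.38    0.8853  0.2679  0.1693]
 [ 0.925   0.3639  0.1095 -0.6062]
 [-0.0006  0.2894 -0.9572  0.373 ]
 [ 0.      0.      0.      1.    ]]
key_head []
key []
key_black []
key_brass [([377.0, 294.0], 0.49)]
key_block []
strongbox []
keyway []
lid_bar []
lid_hinge []
glass [([375.0, 294.0], 0.7)]
candle [([480.0, 274.0], 0.6)]
spectacles []
remote []
```

```bash
python3 - <<'E'
from h import *
np.set_printoptions(precision=4,suppress=True)
s=cv2.imread('pics/side0.png');t=cv2.imread('pics/top0.png')
cv2.imwrite('pics/a.png',np.vstack([cv2.resize(s[120:400,120:480],None,fx=1.05,fy=1.05),cv2.resize(t[90:290,130:490],None,fx=1.05,fy=1.05)])) if 0 else None
a=cv2.resize(s[130:350,130:450],(800,550)); b=t[90:290,130:490]
cv2.imwrite('pics/a.png',a); cv2.imwrite('pics/b.png',cv2.resize(b,(800,444)))
def both(th,ps,pt): P=tri([ray('side',ps),ray('top',pt)]); print(th,P); return P
both('head',[228,303],[184,208]);both('bar',[312,182],[324,178]);both('hinge',[276,172],[328,135]);both('box',[312,213],[324,176]);both('block',[245,308],[208,209]);
print(atz('side',[345,183],.1),atz('top',[184,208],.07),atz('side',[228,303],.07),atz('top',[430,229],0),atz('top',[392,256],0),atz('top',[441,184],0),atz('top',[197,126],0))
# block & box edges via trace
for th,z in [('key_block',.04),('strongbox',.1)]:
    m=bot.trace(th,'top')[0]['pixels'].astype(np.uint8); c=max(cv2.findContours(m,0,1)[0],key=cv2.contourArea)
    r=cv2.minAreaRect(c); print(th,[atz('top',q,z)[:2] for q in cv2.boxPoints(r)])
E
```

```text
head [0.4439 0.3582 0.0736]
bar [ 0.5308 -0.0645  0.1202]
hinge [ 0.6689 -0.0747  0.0971]
box [ 0.5495 -0.0714 -0.0011]
block [ 0.4515  0.3032 -0.0009]
[ 0.4686 -0.1376  0.1   ] [0.4434 0.3585 0.07  ] [0.4476 0.3567 0.07  ] [ 0.3883 -0.4051  0.    ] [ 0.3033 -0.2823  0.    ] [ 0.5331 -0.4445  0.    ] [0.7181 0.3468 0.    ]
key_block [array([0.4772, 0.3901]), array([0.4786, 0.2142]), array([0.4168, 0.2125]), array([0.4149, 0.3875])]
strongbox [array([0.4402, 0.0791]), array([0.6904, 0.0566]), array([ 0.6616, -0.2258]), array([ 0.4119, -0.1963])]
```

View pics/a.png

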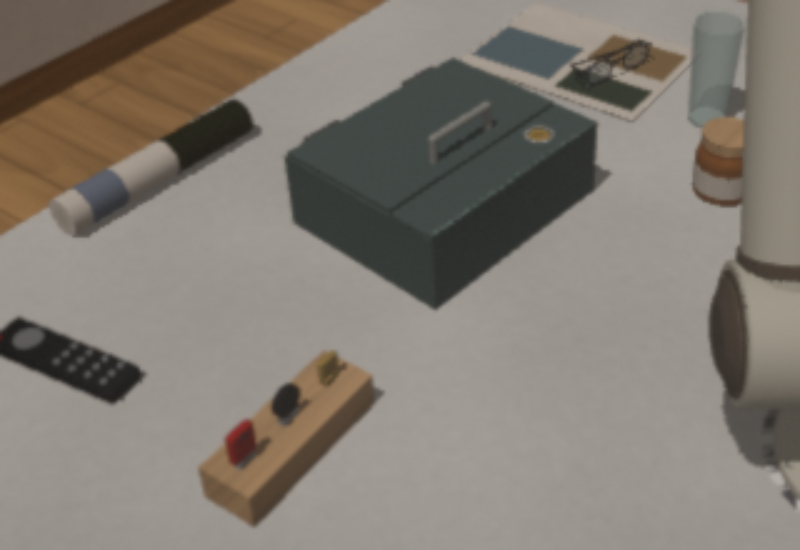

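View pics/b.png

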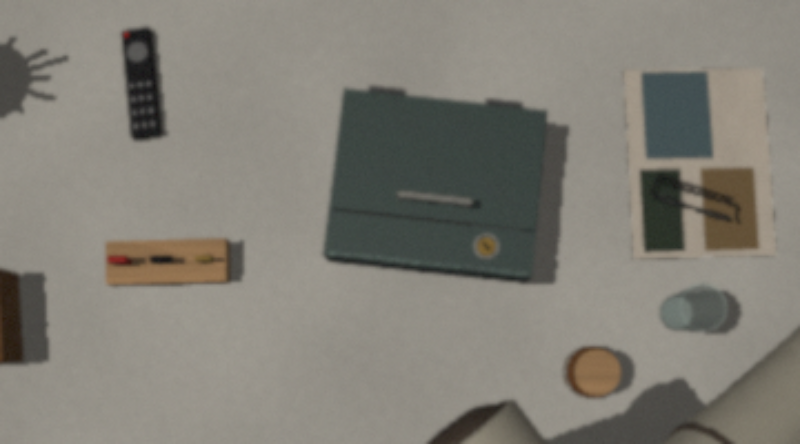

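The pictures show the red key in the leftmost slot at about (184,208) in the top view, the black key next to it, then the brass one. The box is turned about 6° clockwise, and the plug is at about (345,183) in the side view. I'll go over the lock first so the wrist camera can measure it on the way to the block.

```bash
python3 - <<'E'
from h import *
print(shift([.42,-.14,.28]),shift([.445,.356,.20]), shift([.46,-.14,.28]))
E
```

```text
[-335.56498765  336.2015153   -48.68203763] [-546.72873608  785.70278923   31.31468783] [-372.57930101  321.03772269  -48.68125086]
```

```bash
python3 -m handwheel '[[[0,0,-50,0],[-30,30,-50,-8],[-66,66,-50,-16],[-103,103,-50,-24],[-140,140,-50,-32],[-176,176,-50,-40],[-213,213,-50,-48],[-250,245,-50,-56],[-285,285,-50,-62],[-320,310,-50,-62],[-336,336,-50,-62],[-336,336,-50,-62],[-336,336,-50,-62],[-336,336,-50,-62]]]' 85 20
python3 - <<'E'
from h import *
np.set_printoptions(precision=4,suppress=True)
o=bot.get_obs();im=bot.read_camera('wrist');cv2.imwrite('pics/w1.png',im[:,:,::-1])
for t,z in [('keyway',.1),('lid_bar',.132),('lid_hinge',.096),('strongbox',0)]:
    print(t,[(np.round(r['point']),round(r['p'],2),atz('wrist',r['point'],z,o)) for r in bot.pinpoint(t,'wrist')[:2]])
print(o['time_s'],o['position'],R.from_rotvec(o['eef_rot']).as_matrix(),o['joint_pos'])
E
```

```text
time_s: 3.6
position: [0.4203, -0.1405, 0.2814]
eef_rot: [2.107, -2.33, 0.0]
ft_force: [0.4, 0.1, -1.1]
grip_width: 0.995
gripper_force: 0.0
keyway [(array([279., 186.]), 0.82, array([ 0.4694, -0.1356,  0.1   ])), (array([134., 240.]), 0.65, array([ 0.6643, -0.0841,  0.1   ]))]
lid_bar []
lid_hinge [(array([134., 241.]), 0.78, array([ 0.6682, -0.0809,  0.096 ])), (array([397.,  47.]), 0.5, array([ 0.3252, -0.273 ,  0.096 ]))]
strongbox [(array([241., 216.]), 0.83, array([ 0.5543, -0.0688,  0.    ]))]
3.6 [ 0.4203 -0.1405  0.2814] [[-0.1004 -0.9949  0.0001]
 [-0.9949  0.1004 -0.0001]
 [ 0.0001 -0.0001 -1.    ]] [ 0.0463  0.0312 -0.3226  0.0001 -1.2169 -0.1469]
```

View pics/w1.png

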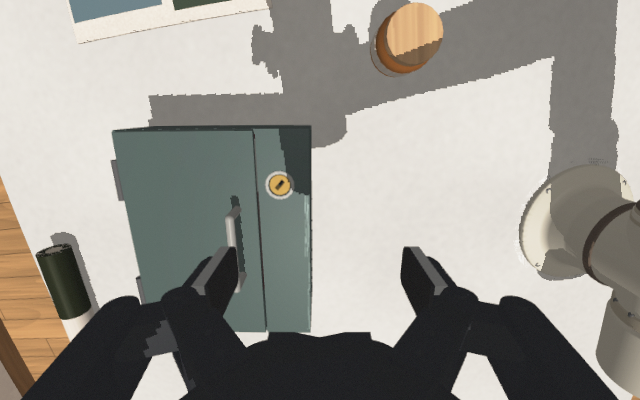

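The wrist view shows the plug at (279,186), with its dark slot visibly turned. I'll measure the plug and slot numerically.

```bash
python3 - <<'E'
from h import *
np.set_printoptions(precision=4,suppress=True)
o=bot.get_obs();im=cv2.imread('pics/w1.png')
print(im[176:197,270:290].max(axis=2))
hsv=cv2.cvtColor(im,cv2.COLOR_BGR2HSV).astype(int)
c=im[165:207,255:303].astype(int); br=((c[...,2]-c[...,0])>50).astype(np.uint8)
cn=max(cv2.findContours(br,0,1)[0],key=cv2.contourArea); (ex,ey),ax,an=cv2.fitEllipse(cv2.convexHull(cn)); ctr=np.array([ex+255,ey+165]);print('plug',ctr,ax,atz('wrist',ctr,.1,o))
ys,xs=np.mgrid[165:207,255:303]; v=c.max(2); inside=np.hypot(xs-ctr[0],ys-ctr[1])<0.42*min(ax)
w=np.clip(130-v,0,None)*inside
P=np.array([[*atz('wrist',(x,y),.1,o)[:2],q] for x,y,q in zip(xs.ravel(),ys.ravel(),w.ravel()) if q>0])
m=np.average(P[:,:2],axis=0,weights=P[:,2]);C=np.cov(P[:,:2].T,aweights=P[:,2]);e,V=np.linalg.eigh(C);print('slot ctr',m,np.sqrt(e)*3.46,'dir deg',np.degrees(np.arctan2(V[1,1],V[0,1])))
cv2.imwrite('pics/c.png',cv2.resize(im[120:215,110:320],(800,362),interpolation=cv2.INTER_CUBIC))
E
```

```text
[[203 190 159 141 161 190 204 213 213 214 215 211 202 195 173 160 143  99
  100  99]
 [194 142 141 187 202 211 211 213 214 214 215 215 215 215 211 185 135  98
   99 100]
 [156 130 192 213 212 212 211 212 215 215 214 216 216 217 216 211 176 100
   96 101]
 [126 189 216 215 213 213 214 214 214 215 210 188 194 218 218 217 203 155
   96  98]
 [153 216 216 215 215 214 214 214 215 208 174 116 126 188 218 217 216 188
  101 100]
 [166 216 216 216 216 215 214 214 215 193 111  29  44 120 193 217 217 188
  103  97]
 [191 215 216 217 215 214 214 214 199 140  46  30  47  89 166 216 216 204
  178 153]
 [203 213 214 216 215 214 214 205 151  51  28  40  79 141 196 216 216 216
  216 183]
 [206 213 214 214 214 215 206 166  94  49  43  63 119 185 215 216 217 216
  216 184]
 [205 214 213 214 214 207 170 116  82  68  65 114 173 208 216 216 215 215
  216 185]
 [190 212 212 214 210 181 118  95  91  86 103 162 208 215 216 216 214 214
  216 184]
 [172 213 213 214 198 141  93  94  96 111 158 202 215 217 216 215 215 215
  210 169]
 [148 213 214 214 205 162 106  94 110 157 202 215 216 217 216 217 216 215
  200 145]
 [112 189 214 215 215 204 166 126 147 201 216 216 216 217 218 217 217 216
  195 134]
 [100 141 201 216 216 215 208 187 193 214 216 216 217 219 219 219 219 207
  158 137]
 [157  95 155 204 217 216 216 215 215 216 215 216 217 218 219 220 211 158
  103 152]
 [196 142  92 148 194 217 215 215 216 216 216 215 216 218 214 202 174 104
  132 188]
 [204 185 125  90 131 178 202 214 215 215 215 215 210 196 178 136 124 136
  188 208]
 [204 197 183 160 125 106 141 163 173 185 184 182 159 133 115  94 144 188
  208 203]
 [179 193 201 197 185 160 125 109 123 128 113 108 115 143 162 173 193 209
  205 173]
 [139 160 184 202 207 204 188 176 174 165 158 161 174 194 205 210 212 205
  172 141]]
plug [279.2728 184.388 ] (19.97998809814453, 20.81453514099121) [ 0.4682 -0.1384  0.1   ]
slot ctr [ 0.4674 -0.1391] [0.0034 0.0109] dir deg -135.3282135774039
```

View pics/c.png

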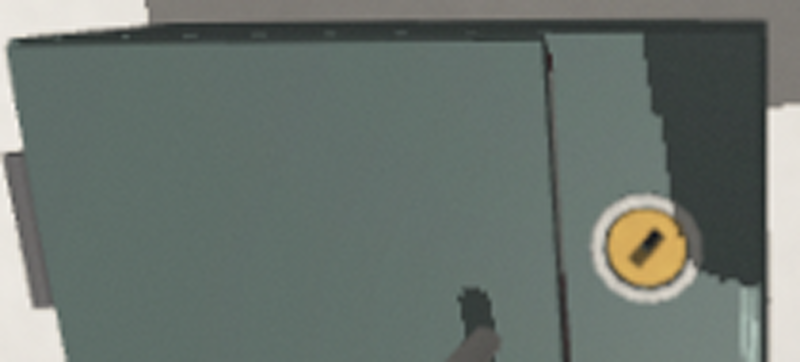

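The slot lies about 44.7° in the world frame, roughly 0.69 rad clockwise of square, and the plug is near (0.468,-0.1385). Next I'll go over the key.

```bash
python3 -m handwheel '[[[-50,0,0,-6],[-98,0,0,-6],[-146,-5,0,-6],[-194,-10,0,-6],[-242,-15,0,-6],[-290,-20,0,-6],[-338,-20,10,-6],[-386,-20,30,-6],[-434,-20,50,-6],[-480,-20,60,-6],[-495,-20,65,-6],[-495,-20,65,-6],[-495,-20,65,-6],[-495,-20,65,-6]]]'
python3 - <<'E'
from h import *
np.set_printoptions(precision=4,suppress=True)
o=bot.get_obs();im=bot.read_camera('wrist');cv2.imwrite('pics/w2.png',im[:,:,::-1])
for t,z in [('key_head',.07),('key_black',.008),('key_brass',.008),('key_block',0)]:
    print(t,[(np.round(r['point']),round(r['p'],2),atz('wrist',r['point'],z,o)) for r in bot.pinpoint(t,'wrist')[:2]])
m=bot.trace('key_head','wrist')
for r in m[:1]: print(r['p'],r['point'],[atz('wrist',q,.082,o)[:2] for q in cv2.boxPoints(cv2.minAreaRect(np.argwhere(r['pixels'])[:,::-1].astype(np.float32)))])
print(o['time_s'],o['position'],R.from_rotvec(o['eef_rot']).as_matrix()[:,1],o['joint_pos'])
cv2.imwrite('pics/w2m.png',m[0]['pixels']*255)
E
```

```text
time_s: 5.25
position: [0.4901, 0.3492, 0.2171]
eef_rot: [-2.225, 2.217, -0.0]
ft_force: [0.3, 0.2, 0.3]
grip_width: 0.996
gripper_force: 0.0
key_head [(array([356., 197.]), 0.74, array([0.4509, 0.3614, 0.07  ]))]
key_black [(array([350., 137.]), 0.77, array([0.4527, 0.3032, 0.008 ]))]
key_brass [(array([353.,  89.]), 0.74, array([0.4515, 0.2479, 0.008 ]))]
key_block [(array([355., 135.]), 0.8, array([0.4465, 0.3022, 0.    ]))]
0.86 [357.4, 193.9] [array([0.4578, 0.3412]), array([0.4457, 0.3411]), array([0.444 , 0.3742]), array([0.4565, 0.3743])]
5.25 [0.4901 0.3492 0.2171] [-1.     -0.0033 -0.0006] [ 0.8879  0.355  -0.0741  0.0002 -1.141  -0.8847][ WARN:0@2.656] global loadsave.cpp:1063 imwrite_ Unsupported depth image for selected encoder is fallbacked to CV_8U.
```

View pics/w2.png

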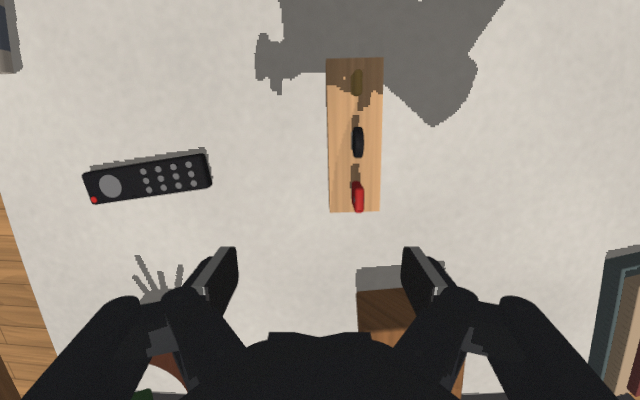

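```bash
python3 -m handwheel '[[[-5,20,40,0],[-11,40,80,0],[-11,40,87,0],[-11,40,87,0],[-11,40,87,0],[-11,40,87,0]]]'
python3 - <<'E'
from h import *
np.set_printoptions(precision=4,suppress=True)
o=bot.get_obs();im=bot.read_camera('wrist');cv2.imwrite('pics/w3.png',im[:,:,::-1])
print(o['time_s'],o['position'])
c=im.astype(int); red=((c[...,0]>110)&(c[...,1]<60)).astype(np.uint8)
n,l,st,ce=cv2.connectedComponentsWithStats(red);
for i in range(1,n):
    if st[i,4]>40: 
        pts=np.argwhere(l==i)[:,::-1].astype(np.float32); print(st[i],[atz('wrist',q,.082,o)[:2] for q in cv2.boxPoints(cv2.minAreaRect(pts))])
r=bot.trace('key_block','wrist')[0];m=r['pixels']
# edges: per row left/right
ys=[y for y in range(400) if m[y].sum()>20]
L=[];Rr=[]
for y in ys[5:-5]:
    x=np.where(m[y])[0]; L.append(atz('wrist',(x[0],y),.04,o)[:2]); Rr.append(atz('wrist',(x[-1]+1,y),.04,o)[:2])
for e in (L,Rr):
    e=np.array(e); p=np.polyfit(e[:,1],e[:,0],1); print('edge dx/dy',p, e[:,1].min(),e[:,1].max(), 'res',np.std(e[:,0]-np.polyval(p,e[:,1])))
for t,z in [('key_head',.07)]:
    print(t,[(np.round(r['point']),round(r['p'],2),atz('wrist',r['point'],z,o)) for r in bot.pinpoint(t,'wrist')[:2]])
cv2.imwrite('pics/d.png',cv2.resize(im[60:400,150:490,::-1],(600,600)))
E
```

```text
time_s: 6.15
position: [0.4512, 0.3623, 0.1313]
eef_rot: [-2.223, 2.213, 0.0]
ft_force: [0.2, -0.7, 0.1]
grip_width: 0.994
gripper_force: 0.0
6.15 [0.4512 0.3623 0.1313]
[316 201  13  34 402] [array([0.4543, 0.3486]), array([0.4458, 0.3486]), array([0.4454, 0.374 ]), array([0.4542, 0.3741])]
edge dx/dy [-0.041   0.4934] 0.2231328662932079 0.3835166147827922 res 0.000240012112882173
edge dx/dy [-0.0416  0.4338] 0.22286404956042566 0.38314152487851205 res 0.0003714565172249534
key_head [(array([323., 214.]), 0.88, array([0.4491, 0.3631, 0.07  ]))]
```

View pics/d.png

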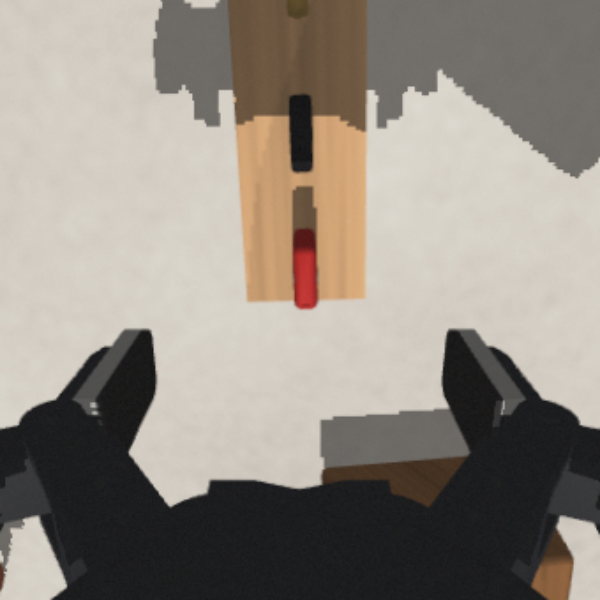

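The key stands at about (0.449,0.361), and the block is yawed +2.35°. I'll align, lower and then grip softly.

```bash
python3 -m handwheel '[[[1,2,20,-2],[1,2,50,-2],[1,2,75,-2],[1,2,79,-2],[1,2,79,-2],[1,2,79,-2]]]' 40 20
python3 - <<'E'
from h import *
np.set_printoptions(precision=4,suppress=True)
o=bot.get_obs();im=bot.read_camera('wrist');cv2.imwrite('pics/w4.png',im[:,:,::-1])
print(o['time_s'],o['position'],R.from_rotvec(o['eef_rot']).as_matrix()[:,1])
c=im.astype(int); red=((c[...,0]>110)&(c[...,1]<60)).astype(np.uint8)
n,l,st,ce=cv2.connectedComponentsWithStats(red);
for i in range(1,n):
    if st[i,4]>40: 
        pts=np.argwhere(l==i)[:,::-1].astype(np.float32); print(st[i],[atz('wrist',q,.082,o)[:2] for q in cv2.boxPoints(cv2.minAreaRect(pts))])
cv2.imwrite('pics/e.png',cv2.resize(im[150:400,170:470,::-1],(720,600)))
E
```

```text
time_s: 6.9
position: [0.4486, 0.3612, 0.0518]
eef_rot: [-2.263, 2.174, -0.0]
ft_force: [-0.1, -0.2, 0.9]
grip_width: 0.47
gripper_force: 0.0
6.9 [0.4486 0.3612 0.0518] [-0.9992 -0.0401 -0.0021]
[309 259  20  46 730] [array([0.4542, 0.3495]), array([0.4458, 0.3491]), array([0.4446, 0.3728]), array([0.4535, 0.3732])]
```

View pics/e.png

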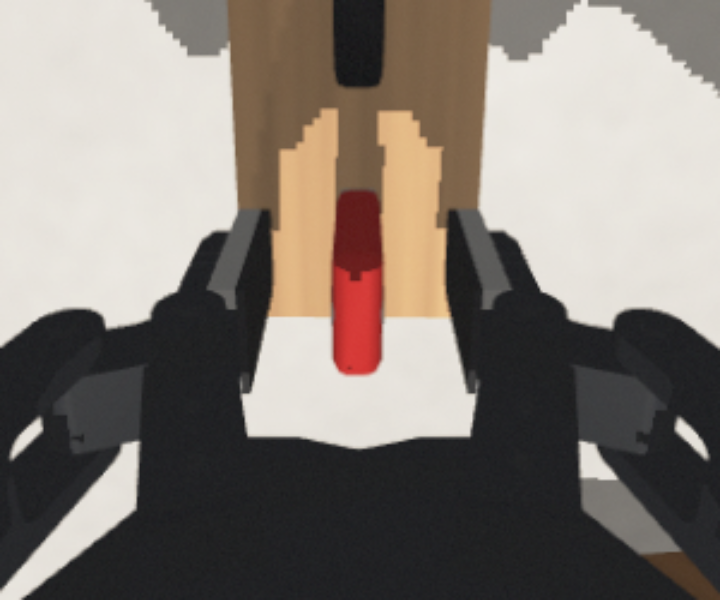

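The head is centred between the pads, so I'll close.

```bash
python3 -m handwheel '[[[0,0,0,0],[0,0,0,0],[0,0,0,0],[0,0,0,0],[0,0,0,0],[0,0,0,0]]]' 0 40
python3 -m handwheel '[[[0,0,-5,0],[0,0,-15,0],[0,0,-40,0],[0,0,-80,0],[0,0,-120,0],[0,0,-140,0],[0,0,-140,0],[0,0,-140,0],[0,0,-140,0]]]'
python3 - <<'E'
from h import *
np.set_printoptions(precision=4,suppress=True)
o=bot.get_obs();im=bot.read_camera('wrist');cv2.imwrite('pics/w5.png',im[:,:,::-1])
print(o['time_s'],o['position'],R.from_rotvec(o['eef_rot']).as_matrix())
P=np.array(o['position']); print('tip proj',proj('wrist',P-[0,0,.043],o))
print([ (np.round(r['point'],1),r['p']) for r in bot.pinpoint('key','wrist')],[ (np.round(r['point'],1),r['p']) for r in bot.pinpoint('key_head','wrist')])
d=shift([.4678,-.1385,.20]); print(d)
cv2.imwrite('pics/f.png',cv2.resize(im[150:350,220:420,::-1],(600,600),interpolation=cv2.INTER_CUBIC))
E
```

```text
time_s: 7.55
position: [0.4481, 0.3608, 0.0513]
eef_rot: [-2.265, 2.175, -0.0]
ft_force: [-1.0, -0.4, 5.3]
grip_width: 0.111
gripper_force: 41.8
time_s: 8.45
position: [0.4468, 0.3594, 0.1888]
eef_rot: [2.262, -2.175, -0.0]
ft_force: [0.6, 1.0, -0.5]
grip_width: 0.11
gripper_force: 41.0
8.45 [0.4468 0.3594 0.1888] [[ 0.0394 -0.9992 -0.0026]
 [-0.9992 -0.0394 -0.0025]
 [ 0.0024  0.0027 -1.    ]]
tip proj [319.8992 222.6196]
[(array([320.8, 222.4]), 0.73)] [(array([318.1, 270.3]), 0.74)]
[498.7111  -0.7769  -9.9944]
```

View pics/f.png

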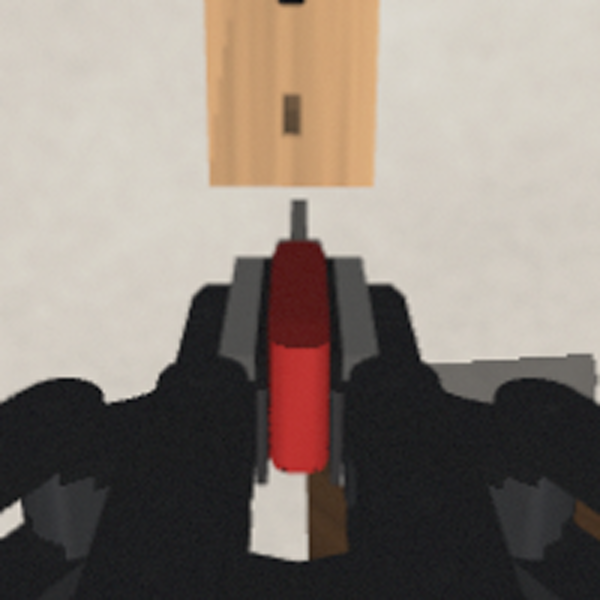

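The key is held straight and its blade tip is at about (320,217), matching the projection. I'll carry it over the lock, turned to the slot's angle.

```bash
python3 -m handwheel '[[[25,0,-12,0],[70,0,-15,5],[118,0,-15,11],[166,0,-15,17],[214,0,-15,23],[262,0,-15,29],[310,0,-15,35],[358,0,-15,41],[406,0,-15,47],[450,0,-12,47.6],[485,0,-10,47.6],[498.7,-0.8,-10,47.6],[498.7,-0.8,0,47.6],[498.7,-0.8,5,47.6],[498.7,-0.8,5,47.6],[498.7,-0.8,5,47.6]]]'
cat > look.py <<'E'
from h import *
import sys
np.set_printoptions(precision=4,suppress=True)
o=bot.get_obs();im=bot.read_camera('wrist');cv2.imwrite(f'pics/{sys.argv[1]}.png',im[:,:,::-1])
M=R.from_rotvec(o['eef_rot']).as_matrix();P=np.array(o['position'])
print(o['time_s'],P,'x dir deg',np.degrees(np.arctan2(M[1,0],M[0,0])))
T=P+M@[0,0,.0433]
for s in(6,-6): print('tip edge',s,proj('wrist',T+M@[s/1000,0,0],o))
print('tip',T,proj('wrist',T,o),[ (np.round(r['point'],1),r['p']) for r in bot.pinpoint('key','wrist')],'keyway',[ (np.round(r['point'],1),r['p'],atz('wrist',r['point'],.1,o)) for r in bot.pinpoint('keyway','wrist')[:1]])
x0,y0=270,110
cv2.imwrite('pics/%s_c.png'%sys.argv[1],cv2.resize(im[y0:y0+150,x0:x0+100+50,::-1],(600,600),interpolation=cv2.INTER_CUBIC))
E
python3 look.py g
```

```text
time_s: 10.2
position: [0.4684, -0.1369, 0.1852]
eef_rot: [1.197, -2.904, -0.0]
ft_force: [0.1, 1.2, -0.6]
grip_width: 0.11
gripper_force: 41.0
10.2 [ 0.4684 -0.1369  0.1852] x dir deg -135.20496249906972
tip edge 6 [319.7368 213.5572]
tip edge -6 [319.7082 229.5091]
tip [ 0.4684 -0.1369  0.1419] [319.7224 221.6059] [(array([320.8, 223.4]), 0.78)] keyway [(array([319. , 201.4]), 0.85, array([ 0.4676, -0.1385,  0.1   ]))]
```

View pics/g_c.png

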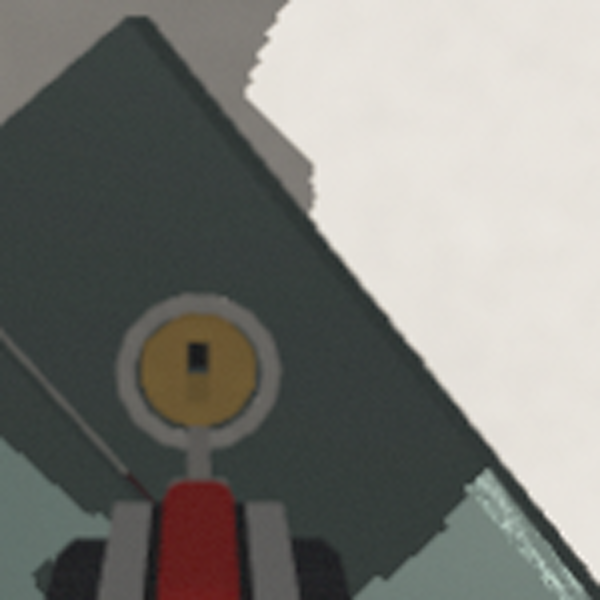

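The slot is vertical in the picture, at about (319.5,202.6), and lines up with the blade at column 320. Next I'll check how the key sits lengthwise in the hand.

```bash
python3 - <<'E'
from h import *
np.set_printoptions(precision=4,suppress=True)
o=bot.get_obs(); M=R.from_rotvec(o['eef_rot']).as_matrix();P=np.array(o['position'])
def pt(x,z,y=0): return proj('wrist',P+M@(np.array([x,y,.0433*1000-z])/1000),o)
print('pred blade edge',pt(6,0),'head far top',pt(-14,74),'near bottom',pt(14,40),'near top',pt(14,74),'sh',pt(10,32))
for n in ('w5','g'):
    im=cv2.imread(f'pics/{n}.png').astype(int); red=(im[...,2]>60)&(im[...,1]<50)&(im[...,0]<60)
    ys=np.where(red[:,316:325].sum(1)>5)[0]; print(n,'red rows',ys.min(),ys.max()); 
im=cv2.imread('pics/w5.png'); print(im[208:236,318:322].mean(axis=(1)).round().astype(int).tolist())
im=cv2.imread('pics/g.png'); print('cols row 215', im[214:218,308:332].mean(axis=(0,2)).round().tolist()); print('slot cols',im[197:202,308:332].mean(axis=(0,2)).round().tolist()); print('slot rows',im[186:222,318:321].mean(axis=(1,2)).round().tolist())
c=im[170:225,290:350].astype(int); br=((c[...,2]-c[...,0])>35).astype(np.uint8)
cn=max(cv2.findContours(br,0,1)[0],key=cv2.contourArea); e=cv2.fitEllipse(cn); ctr=np.array(e[0])+[290,170]; print('plug',ctr,e[1],atz('wrist',ctr,.1,o))
E
```

```text
pred blade edge [319.7358 213.5575] head far top [319.9585 307.6217] near bottom [319.8968 224.7048] near top [320.085  254.2001] sh [319.8508 225.8717]
w5 red rows 231 306
g red rows 231 306
[[110, 151, 192], [110, 152, 194], [110, 151, 193], [110, 151, 193], [166, 185, 204], [198, 208, 214], [198, 208, 214], [198, 208, 213], [150, 157, 160], [77, 80, 82], [78, 80, 82], [78, 80, 82], [78, 80, 82], [77, 80, 81], [77, 80, 81], [77, 80, 81], [77, 80, 81], [75, 77, 79], [74, 76, 78], [73, 76, 77], [72, 76, 76], [65, 69, 77], [44, 46, 82], [22, 23, 84], [23, 24, 84], [23, 24, 84], [26, 27, 85], [22, 23, 83]]
cols row 215 [99.0, 94.0, 85.0, 78.0, 73.0, 73.0, 76.0, 76.0, 76.0, 82.0, 85.0, 84.0, 83.0, 83.0, 78.0, 75.0, 73.0, 73.0, 75.0, 79.0, 84.0, 90.0, 94.0, 97.0]
slot cols [81.0, 81.0, 81.0, 81.0, 81.0, 81.0, 81.0, 82.0, 72.0, 42.0, 29.0, 30.0, 30.0, 43.0, 68.0, 82.0, 82.0, 82.0, 81.0, 82.0, 81.0, 81.0, 80.0, 81.0]
slot rows [99.0, 96.0, 84.0, 78.0, 81.0, 81.0, 83.0, 84.0, 83.0, 63.0, 31.0, 29.0, 28.0, 28.0, 27.0, 37.0, 52.0, 68.0, 74.0, 74.0, 74.0, 73.0, 74.0, 74.0, 77.0, 80.0, 82.0, 83.0, 83.0, 82.0, 85.0, 87.0, 88.0, 88.0, 89.0, 89.0]
plug [319.2338 201.994 ] (26.604066848754883, 27.58365821838379) [ 0.4683 -0.1382  0.1   ]
```

```bash
python3 - <<'E'
from h import *
np.set_printoptions(precision=4,suppress=True)
o=bot.get_obs(); M=R.from_rotvec(o['eef_rot']).as_matrix();P=np.array(o['position'])
im=cv2.imread('pics/w5.png'); print(im[219:223,310:332].mean(axis=(0,2)).round().tolist())
tip=atz('wrist',[319.5,224.2],P[2]-.0433,o)
for s in ([319.4,202.4],[319.4,203.0]):
    k=atz('wrist',s,.1,o); print(tip,k,M.T@(k-tip)*1000, proj('wrist',P+M@[0,0,.085],o))
E
```

```text
[204.0, 205.0, 204.0, 204.0, 204.0, 204.0, 178.0, 106.0, 76.0, 76.0, 76.0, 91.0, 158.0, 207.0, 208.0, 208.0, 207.0, 207.0, 206.0, 206.0, 204.0, 204.0]
[ 0.4702 -0.136   0.1424] [ 0.4684 -0.1378  0.1   ] [ 2.5666 -0.0419 42.3677] [319.6304 203.3304]
[ 0.4702 -0.136   0.1424] [ 0.4688 -0.1374  0.1   ] [ 2.0346 -0.0412 42.368 ] [319.6304 203.3304]
```

```bash
python3 -m handwheel '[[[2.3,0,15,0],[2.3,0,30,0],[2.3,0,36,0],[2.3,0,36,0],[2.3,0,36,0],[2.3,0,36,0]]]'
python3 look.py k; python3 - <<'E'
import cv2
im=cv2.imread('pics/k.png')
cv2.imwrite('pics/k_d.png',cv2.resize(im[170:260,275:365],(600,600),interpolation=cv2.INTER_CUBIC))
E
```

```text
time_s: 10.95
position: [0.4673, -0.1396, 0.1501]
eef_rot: [-1.194, 2.904, -0.001]
ft_force: [-0.5, 0.1, 0.2]
grip_width: 0.108
gripper_force: 41.0
10.95 [ 0.4673 -0.1396  0.1501] x dir deg -135.30666283637413
tip edge 6 [319.7337 213.5575]
tip edge -6 [319.7053 229.5095]
tip [ 0.4674 -0.1396  0.1068] [319.7194 221.6062] [(array([317.7, 271.8]), 0.64), (array([322.7, 222.3]), 0.59)] keyway [(array([320.6, 220.9]), 0.86, array([ 0.4685, -0.1376,  0.1   ]))]
```

View pics/k_d.png

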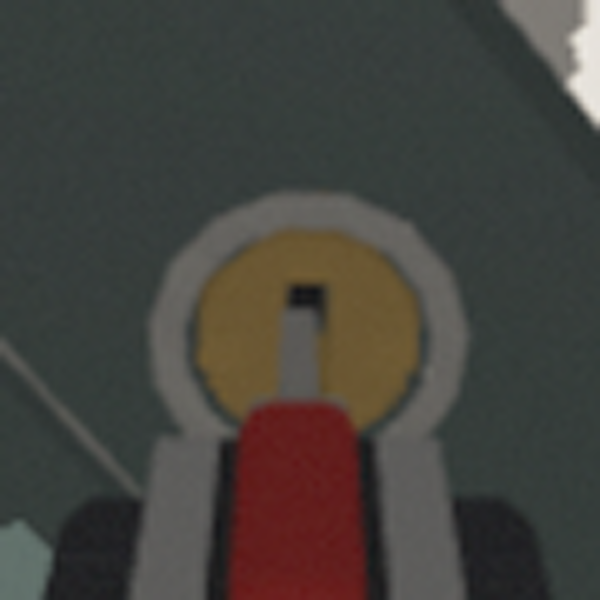

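The blade's near end is at about (320.1,216.2) and the slot's at about (321.0,212.6). That calls for +0.7 mm in tool y and -0.4 in tool x. I'll feel downwards from there.

```bash
python3 -m handwheel '[[[-0.4,0.7,0,0],[-0.4,0.7,2,0],[-0.4,0.7,4,0],[-0.4,0.7,6,0],[-0.4,0.7,7,0],[-0.4,0.7,8,0],[-0.4,0.7,8,0]]]'; python3 -m handwheel '[[[0,0,1,0],[0,0,2,0],[0,0,2,0],[0,0,2,0]]]'
```

```text
time_s: 11.8
position: [0.4664, -0.1388, 0.1411]
eef_rot: [1.194, -2.906, -0.0]
ft_force: [0.1, 0.6, -0.1]
grip_width: 0.114
gripper_force: 41.0
time_s: 12.2
position: [0.4665, -0.1388, 0.1393]
eef_rot: [1.194, -2.906, 0.0]
ft_force: [0.0, 0.7, 0.5]
grip_width: 0.111
gripper_force: 41.0
```

```bash
python3 -m handwheel '[[[0,0,1,0],[0,0,2,0],[0,0,3,0],[0,0,4,0],[0,0,4,0]]]'; python3 -m handwheel '[[[0,0,2,0],[0,0,4,0],[0,0,6,0],[0,0,6,0]]]'
```

```text
time_s: 12.7
position: [0.4663, -0.1388, 0.1351]
eef_rot: [1.194, -2.906, -0.0]
ft_force: [-0.2, 0.0, -1.1]
grip_width: 0.11
gripper_force: 41.0
time_s: 13.1
position: [0.4662, -0.1388, 0.1289]
eef_rot: [1.194, -2.905, -0.001]
ft_force: [-0.6, 0.5, -0.2]
grip_width: 0.115
gripper_force: 41.0
```

```bash
python3 -m handwheel '[[[0,0,2,0],[0,0,4,0],[0,0,6,0],[0,0,8,0],[0,0,8,0]]]'; python3 -m handwheel '[[[0,0,1,0],[0,0,2,0],[0,0,3,0],[0,0,4,0],[0,0,5,0],[0,0,6,0],[0,0,7,0],[0,0,7,0],[0,0,7,0]]]'
```

```text
time_s: 13.6
position: [0.4663, -0.1388, 0.121]
eef_rot: [1.194, -2.905, -0.001]
ft_force: [0.6, 0.1, -0.0]
grip_width: 0.11
gripper_force: 41.0
time_s: 14.5
position: [0.4667, -0.1389, 0.1145]
eef_rot: [-1.194, 2.905, -0.0]
ft_force: [-1.7, 0.1, 5.4]
grip_width: 0.111
gripper_force: 41.8
```

```bash
python3 -m handwheel '[[[0,0,1,0],[0,0,2,0],[0,0,2.5,0],[0,0,2.5,0],[0,0,2.5,0]]]'; python3 -m handwheel '[[[0,0,0.5,0],[0,0,1,0],[0,0,1,0],[0,0,1,0]]]'
```

```text
time_s: 15.0
position: [0.4667, -0.1389, 0.1122]
eef_rot: [-1.194, 2.905, -0.001]
ft_force: [-2.1, 0.9, 6.8]
grip_width: 0.108
gripper_force: 42.0
time_s: 15.4
position: [0.4667, -0.1389, 0.1113]
eef_rot: [-1.194, 2.905, -0.001]
ft_force: [-1.9, 1.2, 6.8]
grip_width: 0.112
gripper_force: 42.1
```

```bash
python3 -m handwheel '[[[0,0,0.5,0],[0,0,1,0],[0,0,1,0],[0,0,1,0]]]'
```

```text
time_s: 15.8
position: [0.4667, -0.1389, 0.1112]
eef_rot: [-1.195, 2.905, -0.001]
ft_force: [-3.7, 2.1, 12.1]
grip_width: 0.113
gripper_force: 43.0
```

The shoulder is on the face. I'll turn clockwise (positive spin) in stages.

```bash
python3 -m handwheel '[[[0,0,0,3],[0,0,0,6],[0,0,0,9],[0,0,0,12],[0,0,0,15],[0,0,0,15]]]'; python3 -m handwheel '[[[0,0,0,4],[0,0,0,8],[0,0,0,12],[0,0,0,16],[0,0,0,20],[0,0,0,20]]]'; python3 -c "
from station import bot;o=bot.get_obs();print(o['ft_torque'],bot.get_obs()['joint_pos'])"
```

```text
time_s: 16.4
position: [0.4667, -0.1384, 0.1112]
eef_rot: [-0.804, 3.036, -0.0]
ft_force: [-3.4, 3.8, 12.5]
grip_width: 0.114
gripper_force: 43.0
time_s: 17.0
position: [0.4666, -0.138, 0.1112]
eef_rot: [-0.264, 3.13, 0.001]
ft_force: [-3.2, 6.1, 14.0]
grip_width: 0.111
gripper_force: 43.1
[1.93977653 1.32585985 0.07582417] [ 4.65003534e-02  2.82184754e-01 -4.89613282e-01 -1.09302677e-03
 -7.98266170e-01 -1.44825239e+00]
```

```bash
python3 -m handwheel '[[[0.2,0.5,-0.3,3],[0.2,0.5,-0.3,6],[0.2,0.5,-0.3,8],[0.2,0.5,-0.3,8],[0.2,0.5,-0.3,8]]]'; cat > st.py <<'E'
from h import *
np.set_printoptions(precision=4,suppress=True)
bot.read_camera('side');bot.read_camera('top')
for n in('side','top'):
    for t in ('lid_bar','lid_hinge','key_head'): print(n,t,[(np.round(r['point'],1),round(r['p'],2)) for r in bot.pinpoint(t,n)[:2]])
print('shut bar',proj('side',[.524,-.066,.132]),proj('top',[.524,-.066,.132]))
E
python3 st.py; python3 - <<'E'
from h import *
a=bot.read_camera('side'); cv2.imwrite('pics/s2.png',cv2.resize(a[110:260,230:430,::-1],(800,600)))
E
```

```text
time_s: 17.5
position: [0.4665, -0.1378, 0.1112]
eef_rot: [-0.047, 3.14, 0.001]
ft_force: [-2.7, 5.3, 10.3]
grip_width: 0.113
gripper_force: 42.7
side lid_bar [(array([306.9, 172.2]), 0.79)]
side lid_hinge [(array([278.5, 172.7]), 0.74), (array([264.8, 291.9]), 0.23)]
side key_head [(array([372.5, 159.1]), 0.75), (array([344.2, 173.7]), 0.44)]
top lid_bar [(array([326.3, 174.4]), 0.92)]
top lid_hinge [(array([328.4, 129.3]), 0.92), (array([196.5, 126.4]), 0.41)]
top key_head [(array([440.5, 183.2]), 0.71)]
shut bar [314.3776 179.0479] [324.4937 179.544 ]
```

View pics/s2.png

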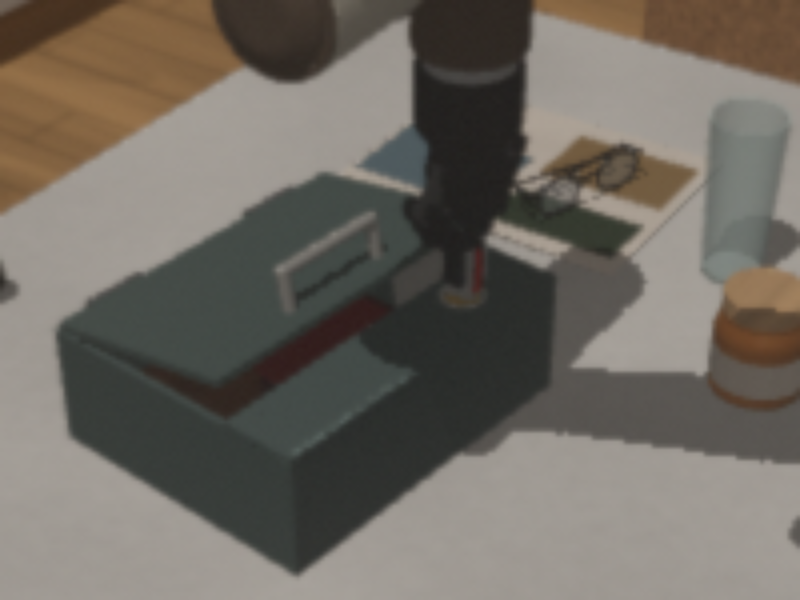

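The side picture shows the lid ajar, with its raised front edge around crop (300,345), and the key in the lock. I'll release it and retreat straight up.

```bash
python3 -m handwheel '[[[0,0,-0.3,0],[0,0,-0.5,0],[0,0,-0.5,0],[0,0,-0.5,0],[0,0,-0.5,0]]]' 30 40
python3 -m handwheel '[[[0,0,-10,0],[0,0,-40,0],[0,0,-80,0],[0,0,-110,0],[0,0,-110,0],[0,0,-110,0]]]'
python3 - <<'E'
from h import *
np.set_printoptions(precision=4,suppress=True)
yaw=-.102; Rz=R.from_euler('z',yaw).as_matrix()
from scipy.optimize import least_squares
# box origin from lock
lock=np.array([.4667,-.1382,0]); org=lock-Rz@[-.08,-.075,0]; hinge=org+Rz@[.112,0,.096]; print('org',org,'hinge',hinge)
def bar(a): 
    c,s=np.cos(a),np.sin(a); return hinge+Rz@[-.140*c+.036*s,0,.140*s+.036*c]
bot.read_camera('side');bot.read_camera('top');o=bot.get_obs();bot.read_camera('wrist')
obs=[]
for n in('side','top','wrist'):
    r=bot.pinpoint('lid_bar',n); print(n,[(np.round(q['point'],1),round(q['p'],2)) for q in r[:2]]); 
    if r and r[0]['p']>.5: obs.append((n,np.array(r[0]['point'])))
    print('   key_head',[(np.round(q['point'],1),round(q['p'],2)) for q in bot.pinpoint('key_head',n)[:2]], proj(n,lock+[0,0,.13],o))
f=lambda a: np.concatenate([proj(n,bar(a[0]),o)-p for n,p in obs])
s=least_squares(f,[.2]); print('angle',s.x,'res',s.fun,'bar',bar(s.x[0]))
if len(obs)>1: print('tri',tri([ray(n,p,o) for n,p in obs]))
print(o['time_s'],o['position'],R.from_rotvec(o['eef_rot']).as_matrix())
E
```

```text
time_s: 18.45
position: [0.466, -0.1384, 0.1103]
eef_rot: [0.046, -3.141, 0.0]
ft_force: [-0.1, 0.2, 0.7]
grip_width: 0.352
gripper_force: 0.0
time_s: 19.05
position: [0.4663, -0.1382, 0.2217]
eef_rot: [-0.045, 3.139, 0.001]
ft_force: [-0.3, 0.3, -0.7]
grip_width: 0.352
gripper_force: 0.0
org [ 0.5539 -0.0717  0.    ] hinge [ 0.6653 -0.0831  0.096 ]
side [(array([308.3, 172.3]), 0.93)]
   key_head [(array([347.6, 172.9]), 0.49)] [345.8709 174.3295]
top [(array([325.4, 173.2]), 0.56)]
   key_head [] [349.3051 199.3904]
wrist [(array([395.7, 290.7]), 0.78)]
   key_head [] [319.0732 202.9358]
angle [0.1768] res [ 3.6308 -2.3121  0.6202  1.4259  1.3534 -0.2851] bar [ 0.5345 -0.0698  0.1561]
tri [ 0.5423 -0.0672  0.1462]
19.15 [ 0.4654 -0.1383  0.2199] [[-0.9996 -0.029  -0.0018]
 [-0.029   0.9996  0.0003]
 [ 0.0018  0.0004 -1.    ]]
```

```bash
python3 -m handwheel '[[[-15,15,-10,-8],[-30,30,-10,-16],[-50,50,-10,-24],[-72,67,-10,-32],[-72,67,-10,-40],[-72,67,-10,-48],[-72,67,-10,-56],[-72,67,-10,-64],[-72,67,-10,-72],[-72,67,-10,-80],[-72,67,-10,-82.5],[-72,67,-10,-82.5],[-72,67,-10,-82.5]]]' 50
cat > bar.py <<'E'
from h import *
np.set_printoptions(precision=4,suppress=True)
o=bot.get_obs();im=bot.read_camera('wrist');cv2.imwrite('pics/bar.png',im[:,:,::-1]);bot.read_camera('side')
M=R.from_rotvec(o['eef_rot']).as_matrix();print(o['time_s'],o['position'],'ydir',np.degrees(np.arctan2(M[1,1],M[0,1])))
r=bot.pinpoint('lid_bar','wrist');s=bot.pinpoint('lid_bar','side');print([(q['point'],q['p']) for q in r[:2]],[(q['point'],q['p']) for q in s[:2]])
t=bot.trace('lid_bar','wrist')
if t:
    m=t[0]['pixels'];b=cv2.boxPoints(cv2.minAreaRect(np.argwhere(m)[:,::-1].astype(np.float32)));print('trace',t[0]['p'],t[0]['point'],b.tolist(),[atz('wrist',q,.156,o) for q in b])
if r:
    for z in(.146,.156,.166): P=atz('wrist',r[0]['point'],z,o); print(z,P,shift(P+[0,0,-.019],o))
    if s: print('tri',tri([ray('wrist',r[0]['point'],o),ray('side',s[0]['point'])]))
E
python3 bar.py
```

```text
time_s: 20.8
position: [0.5361, -0.0693, 0.2304]
eef_rot: [2.104, -2.332, -0.0]
ft_force: [0.2, 0.4, 0.2]
grip_width: 0.587
gripper_force: 0.0
20.8 [ 0.5361 -0.0693  0.2304] ydir 174.11484545546958
[([320.9, 204.2], 0.86)] [([311.2, 172.1], 0.89), ([156.9, 276.0], 0.24)]
trace 0.82 [277.2, 154.8] [[170.0, 28.0], [357.0, 28.0], [357.0, 323.0], [170.0, 323.0]] [array([ 0.6266, -0.2112,  0.156 ]), array([ 0.4976, -0.1965,  0.156 ]), array([0.5131, 0.0472, 0.156 ]), array([0.6892, 0.0312, 0.156 ])]
0.146 [ 0.5353 -0.0691  0.146 ] [ -0.1371   0.8558 103.4035]
0.156 [ 0.535  -0.0723  0.156 ] [ 3.1277  0.7816 93.4038]
0.166 [ 0.5347 -0.0756  0.166 ] [ 6.3924  0.7075 83.4041]
tri [ 0.5359 -0.0694  0.1486]
```

```bash
python3 -m handwheel '[[[0,0.8,25,0],[0,0.8,50,0],[0,0.8,75,0],[0,0.8,90,0],[0,0.8,95,0],[0,0.8,95,0],[0,0.8,95,0]]]'
python3 -m handwheel '[[[0,0,0,0],[0,0,0,0],[0,0,0,0],[0,0,0,0],[0,0,0,0],[0,0,0,0]]]' 0 40
```

```text
time_s: 21.75
position: [0.5362, -0.0692, 0.1365]
eef_rot: [-2.105, 2.33, -0.002]
ft_force: [0.0, -0.0, -0.7]
grip_width: 0.585
gripper_force: 0.0
time_s: 22.35
position: [0.5356, -0.0692, 0.1362]
eef_rot: [-2.106, 2.331, -0.001]
ft_force: [-1.3, 1.2, 4.6]
grip_width: 0.1
gripper_force: 39.2
```

The bar is gripped. I'll work out the arc rows next.

```bash
cat > arc.py <<'E'
import numpy as np,sys
a0=float(sys.argv[1]); b=lambda a:np.array([.14*np.cos(a)-.036*np.sin(a),-(.14*np.sin(a)+.036*np.cos(a))])*1000
for a in np.arange(a0+.08,1.45,.08): print(round(a,2),np.round(b(a)-b(a0),1))
E
python3 arc.py .16
```

```text
0.24 [ -5.  -10.4]
0.32 [-10.9 -20.4]
0.4 [-17.5 -29.8]
0.48 [-24.9 -38.7]
0.56 [-33. -47.]
0.64 [-41.7 -54.6]
0.72 [-51.  -61.5]
0.8 [-60.8 -67.7]
0.88 [-71. -73.]
0.96 [-81.7 -77.5]
1.04 [-92.7 -81.1]
1.12 [-103.9  -83.9]
1.2 [-115.3  -85.7]
1.28 [-126.8  -86.6]
1.36 [-138.4  -86.6]
1.44 [-149.9  -85.7]
```

```bash
python3 -m handwheel '[[[0,-5,-10.4,0],[0,-10.9,-20.4,0],[0,-17.5,-29.8,0],[0,-24.9,-38.7,0],[0,-33,-47,0],[0,-33,-47,0],[0,-33,-47,0]]]'; python3 bar.py | head -2
```

```text
time_s: 23.05
position: [0.5692, -0.0727, 0.1848]
eef_rot: [-2.105, 2.33, -0.003]
ft_force: [-3.5, 1.8, 5.9]
grip_width: 0.098
gripper_force: 39.5
23.05 [ 0.5692 -0.0727  0.1848] ydir 174.20450074070274
[([319.8, 265.5], 0.91)] [([300.3, 151.8], 0.71)]
```

```bash
python3 -m handwheel '[[[0,-8.7,-7.6,0],[0,-18,-14.5,0],[0,-27.8,-20.7,0],[0,-38,-26,0],[0,-48.7,-30.5,0],[0,-48.7,-30.5,0]]]'; python3 -m handwheel '[[[0,-5.5,-1.8,0],[0,-11,-3.6,0],[0,-16.6,-5,0],[0,-22.2,-6.4,0],[0,-28,-7.3,0],[0,-33.6,-8.2,0],[0,-33.6,-8.2,0]]]'
```

```text
time_s: 23.9
position: [0.6183, -0.0778, 0.216]
eef_rot: [-2.105, 2.329, -0.005]
ft_force: [-2.8, 0.9, 6.9]
grip_width: 0.101
gripper_force: 40.0
time_s: 24.6
position: [0.6509, -0.0813, 0.2238]
eef_rot: [-2.106, 2.33, -0.004]
ft_force: [-3.5, 0.8, 5.2]
grip_width: 0.095
gripper_force: 40.5
```

```bash
python3 -m handwheel '[[[0,-5.7,-0.6,0],[0,-11.5,-0.9,0],[0,-17.3,-1,0],[0,-23.1,-0.9,0],[0,-23.1,-0.9,0]]]'; python3 -m handwheel '[[[0,-5,0.3,0],[0,-10,1,0],[0,-10,1,0]]]'
```

```text
time_s: 25.1
position: [0.6746, -0.0838, 0.224]
eef_rot: [-2.105, 2.33, -0.005]
ft_force: [-2.4, 1.2, 4.8]
grip_width: 0.097
gripper_force: 41.0
time_s: 25.4
position: [0.6846, -0.0848, 0.2228]
eef_rot: [-2.105, 2.33, -0.005]
ft_force: [-2.0, 0.4, 4.4]
grip_width: 0.097
gripper_force: 41.3
```

```bash
python3 -m handwheel '[[[0,0,0,0],[0,0,0,0],[0,0,0,0],[0,0,0,0]]]' 20; python3 -m handwheel '[[[0,0,-5,0],[0,0,-15,0],[0,0,-30,0],[0,0,-50,0],[0,0,-80,0],[0,0,-90,0],[0,0,-90,0]]]'
python3 - <<'E'
from h import *
np.set_printoptions(precision=4,suppress=True)
yaw=-.102; Rz=R.from_euler('z',yaw).as_matrix(); hinge=np.array([.6653,-.0831,.096])
for n in('side','top'):
    bot.read_camera(n); print(n,[(t,[(np.round(r['point'],1),round(r['p'],2)) for r in bot.pinpoint(t,n)[:1]]) for t in('lid_bar','key_head')])
    for a in (1.2,1.3,1.4,1.5): print(a,proj(n,hinge+Rz@[-.14*np.cos(a)+.036*np.sin(a),0,.14*np.sin(a)+.036*np.cos(a)]))
print(proj('side',[.4667,-.1382,.13]))
E
```

```text
time_s: 25.8
position: [0.6832, -0.0843, 0.2208]
eef_rot: [-2.106, 2.331, 0.0]
ft_force: [0.7, 0.1, -0.4]
grip_width: 0.234
gripper_force: 0.0
time_s: 26.5
position: [0.6838, -0.0843, 0.314]
eef_rot: [-2.103, 2.328, -0.005]
ft_force: [0.5, -0.5, -0.5]
grip_width: 0.235
gripper_force: 0.0
side [('lid_bar', [(array([270.8, 124.8]), 0.79)]), ('key_head', [(array([344.9, 172.9]), 0.71)])]
1.2 [281.0071 130.4941]
1.3 [277.3824 128.6227]
1.4 [273.8282 127.2286]
1.5 [270.3852 126.3195]
top [('lid_bar', [(array([329.8, 118. ]), 0.59)]), ('key_head', [(array([350.2, 199.6]), 0.57)])]
1.2 [331.2421 128.5255]
1.3 [331.8011 123.3405]
1.4 [332.3386 118.3067]
1.5 [332.8476 113.4893]
[345.8709 174.3295]
```

The lid reads about 1.4 rad open, the key is upright in the lock and the gripper is clear, so I'll hand it in.

```bash
python3 -c "
from station import bot;print(bot.job_done())"
```

```text
the job is handed in; nothing more can be done
None
```

I handed the job in at about 26.7 s: the key went fully home and turned, the lid stands open at about 1.4 rad, and the key is upright in the lock, but I got no verdict back, and I viewed 11 pictures, one over the limit of 10.

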